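# Refit a hob knob and hold it pressed

### The arm

A 6-joint arm with a two-finger parallel gripper is mounted at the origin on a cart in front of the work surface, level with it; the furniture and walls round the work are solid. World frame = base frame: x ahead of the robot, y to its left, z up, the work surface at z = 0. Lengths are in mm, angles in degrees, forces in N, time in s.
With the tool pointing down it reaches from about 300 to 850 mm from the base axis. Payload 4.2 kg.
Tool frame: the origin (TCP) lies midway between the tips of the shut fingers; the grasp point (between the pads) lies env.grasp_offset behind it (env.grasp_offset is the distance from the TCP to the grasp point, in mm); y points along the fingers, x is the direction in which the jaws open and shut, and the axes are right-handed (so a half turn about y gives the same grasp; the last joint's range is limited). The gripper opens to 91 mm and grips with 3 to 60 N. Pads are 32 mm wide; open, the fingers measure 118 mm over their backs; the gripper's body (76 mm by 178 mm) begins 60 mm behind the grasp point.
Start: joints at [63.598, 18.312, 89.639, -0, 72.044, -1.146], TCP at [245.336, 520.052, 213.976] pointing down, gripper open.
Joint ranges: [-177.97, 177.97], [-48.28, 115.42], [12.27, 149.76], [-77.06, 257.06], [2.81, 150.46], [-146.56, 146.56]. Speed limits (degrees/s): [147.25, 147.25, 180, 180, 180, 180].

### API

Orientations are given as [roll, pitch, yaw] about the fixed x, y, z axes, in that order (R = Rz(yaw) Ry(pitch) Rx(roll)).
In Python, from workcell import state, vision, job, env gives the robot as it stands.
- The arm moves only by the shell command python3 -m handwheel 'ROWS' [FORCE]. ROWS is JSON, a list of rows, each a list of 3 entries, a list of its own where there are three numbers: the finger opening in cm, from 0 to 9.12, then the shift along the tool's x, y, z in cm, then the turn about the tool's y in degrees. A call has 1 to 10 rows; each row is the pose to reach, as a shift and turn from the pose measured when the call began, along the tool's axes at that moment; what a row does not reach only later rows make up. A row lasts 1/10 s, in which the tool goes at most 50 mm and 8.59 degrees, less where a joint would pass 70% of its speed; a pose out of reach is approached as far as the arm can. A call with a gripper value outside its range is refused whole. The fingers move at their own pace and stop on an object; FORCE is the grip in N (left out, the last holds). Time passes only in rows, so rows that repeat a pose let the fingers close. It gives the time, the measured TCP pose, the force and the opening at its end, in the units of the state.
- state(): the state, without advancing time (a new reading comes with each control period).
- vision.grab_frame(name): name is "scene" or "top" or "wrist"; returns the picture (480x640x3 uint8, red, green, blue); there is no depth.
- vision.camera_model(name): a dict with "fov_y" (degrees; the focal length in pixels is half the picture's height over the tangent of half this angle, whatever the lens; pixels are square), "cx", "cy" (the principal point, pixels), "distortion" ([k1, k2, p1, p2, k3] as OpenCV has them; the pictures are not rectified), "extrinsics" (4x4, takes a point from world to camera coordinates). Camera axes: x right, y up, looking along -z (the intrinsics and any distortion apply to the point x, -y, -z); pixel columns grow to the right and rows downward; lengths in mm; the calibration is good to about 2 mm. A picture is of the moment at which its call begins: read the wrist's pose just before it. camera_model takes no time and is no camera call; for the wrist camera it gives the pose at the moment of the call.
- job.job_done(): hands the job in, once; it reports no verdict.
The state is a dict: "time_s": time; "qpos": joint angles; "qvel": joint speeds; "effort": joint torques, N m; "ee_pos": TCP position; "ee_rot": TCP orientation; "force": force on the tool from outside, world axes, zero at the start; "torque": the same for the moment, N m; "gripper_width": finger opening in mm.
Only numpy, scipy, OpenCV 4.12 (cv2) and the standard library are available. Lean on these libraries where they do the work, as an engineer would, in place of code of your own. Each camera call takes 0.05 s, during which the arm holds its last target.

### The job

One knob of the two-burner gas hob was pulled off for washing and lies on the drying mat. Put it back on the bare valve stem, turned so that the flat in its hole meets the flat of the stem, push it fully home, and press knob and stem all the way in against the spring, as one does to light the burner. Finish while still gripping the knob and keeping it pressed in; do not turn the other knob and leave the white mug, lemon and garlic where they are.

Things in the scene. Friction and masses are not known exactly. Their poses are not given: they have to be found in the camera images.
- knob_center (a point): Loose black cooker knob, 36 mm tall, upright on the 3 mm mat; point on its axis 18 mm above its underside, z up. Round skirt 46 mm across, 7 mm high; above it a straight bar grip up to the flat top, 43 mm long along the knob's x, 18 mm wide along its y. White pointer line on the +x half of the top and the +x end. 40 to 65 g.
- knob_hole (a point): Inner end of the knob's D-shaped hole, on its axis 15 mm above its underside, axes as knob_center. The hole is open below, 13.8 mm across; its flat is on the +x (pointer) side, 2.4 mm from the axis. The knob is fully home when this point meets stem_tip.
- stem_tip (a point): Centre of the top end of the bare upright brass valve stem; sinks as it is pressed. 12 mm diameter, 2 mm chamfer at the tip; x points out of its flat, which is 1.5 mm from the axis (a dark slot across the tip runs parallel to the flat), z up. The knob fits one way only, knob x (pointer) along this x, with about 0.9 mm play and 0.15 rad when centred.
- bare_control: Round metal disc, 58 mm across, on the hob's front panel at the left or the right of the two control places; the bare stem rises from its centre to 24 mm above it. Origin on the stem's axis, at the hob's top. With the knob home and pressed fully in, about 3 mm stay free between skirt and disc.
- stem (a joint): How far the valve stem is pressed in, m: 0 released, 0.006 fully in (hard stop). The spring pushes back with 4 N at first and about 9 N when fully in.
- stem_turn (a joint): Angle of the stem about its upright axis, rad, positive anticlockwise from above; at 0 its flat faces along the hob's x (away from the robot). It stands anywhere from 0 to 1.6 and is stiff to turn (0.12 N m).
- hob: Steel two-burner gas hob, 290 mm deep (x), 440 mm wide (y), on the worktop; origin under its centre, x away from its control side. Top 62 mm above the worktop; wire pan supports rise to 96 mm and begin 58 mm behind the control axes. The two controls are 90 mm apart, 100 mm in front of the hob's centre line. Fixed.
- other_pointer (a point): White pointer end of the other knob, which is in place on the second control (same shape as the loose one, its top 47 mm above the hob's top); the point is on the top edge of its bar, 21.5 mm from its turning axis. This knob must not be turned.
- mat: Grey ribbed drying mat, 170 x 125 x 3 mm, on the worktop left of the hob; origin under its centre. Fixed. (Above the rear of hob and worktop, right of the mat, hangs a wall cabinet: lowest edge 0.5 m up, front 0.58 m ahead of the base: swing a raised arm past it close to the base.)
- mug: White mug, 84 mm across without its handle, 89 mm tall, behind the mat; origin under it. Leave it standing.
- lemon: Lemon at the far left of the mat, about 72 x 57 x 58 mm. Leave it lying.
- garlic: Garlic bulb behind the mat, 60 mm. Leave it lying.
There are look-alikes about, which are no part of the job. What is shaped like the part that bears knob_center but blue or red is not meant.

How it is judged:
By the outcome, as a careful person would: the job done as asked, in the order asked, and still so for the second after the job is handed in, while the arm keeps its last pose, push and grip.
It also fails if it takes over 45 s, if anything falls off the work surface, if the arm or the gripper's body presses on something with over 40 N, if the wrist force passes 120 N, or if a joint passes its speed limit or range.

## Working session

There is one attempt and no reset: what is moved stays moved. The work goes in short steps, Python scripts to look and compute and a shell command to move; the robot and the scene stay as the last step left them, time stands still between calls to the robot, and variables do not carry over. Pictures are saved under pics/ and viewed, and the job is handed in when it is done.

```bash
ls; mkdir -p pics; python3 - <<'E'
from workcell import state, vision, env
import cv2, json
s=state(); print(s); print(env.grasp_offset)
for n in ["scene","top","wrist"]:
    m=vision.camera_model(n); print(n,m)
    cv2.imwrite(f"pics/{n}0.png",cv2.cvtColor(vision.grab_frame(n),cv2.COLOR_RGB2BGR))
E
```

```text
pics
{'time_s': 0.0, 'qpos': array([ 6.35954403e+01,  1.83492876e+01,  8.97068817e+01, -5.51658890e-04,
        7.20429777e+01, -1.14609888e+00]), 'qvel': array([ 0.05011747, -0.01967959, -0.10043554,  0.00410059, -0.04958173,
       -0.05814301]), 'effort': array([-9.20671519e-04, -4.12463057e+01, -2.31965446e+01,  7.25851860e-02,
        4.58583457e-02, -1.26292921e-04]), 'ee_pos': array([245.13141234, 519.56820987, 213.14064735]), 'ee_rot': array([-89.99854126,   0.09913758,  64.74171094]), 'force': array([ 0.23735728, -0.20126581,  0.11268563]), 'torque': array([-0.0057278,  0.0362019, -0.0665789]), 'gripper_width': 91.3740549457299}
18.8
scene {'fov_y': 44.809916550909676, 'cx': 320.8952133657646, 'cy': 234.37114496712374, 'distortion': array([-0.13644209,  0.        ,  0.        ,  0.        ,  0.        ]), 'extrinsics': array([[ 6.86243893e-01, -7.27361606e-01,  3.79642142e-03,
        -2.97672822e+02],
       [ 3.67006703e-01,  3.50756666e-01,  8.61554317e-01,
        -3.01486164e+02],
       [-6.27993152e-01, -5.89843077e-01,  5.07651205e-01,
        -7.20836580e+02],
     
[... 439 characters left out ...]
     [-1.93808339e-01,  1.07928402e-02,  9.80980042e-01,
        -1.00458031e+03],
       [ 0.00000000e+00,  0.00000000e+00,  0.00000000e+00,
         1.00000000e+00]])}
wrist {'fov_y': 66.23808839511216, 'cx': 319.11409961403876, 'cy': 233.14733921496565, 'distortion': array([-0.04062245,  0.        ,  0.        ,  0.        ,  0.        ]), 'extrinsics': array([[ 4.27328572e-01,  9.04095924e-01, -9.23365135e-04,
        -5.74869427e+02],
       [-8.74335362e-01,  4.13001672e-01, -2.54886825e-01,
         2.86958617e+01],
       [-2.30060788e-01,  1.09727754e-01,  9.66970451e-01,
        -3.90847802e+02],
       [ 0.00000000e+00,  0.00000000e+00,  0.00000000e+00,
         1.00000000e+00]])}
```

View pics/scene0.png

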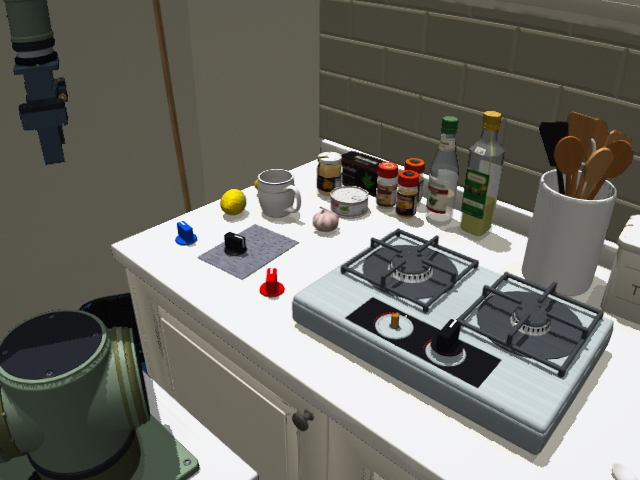

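View pics/top0.png

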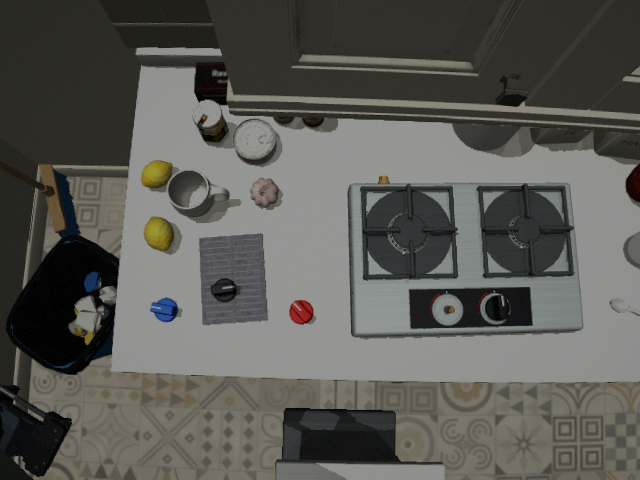

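View pics/wrist0.png

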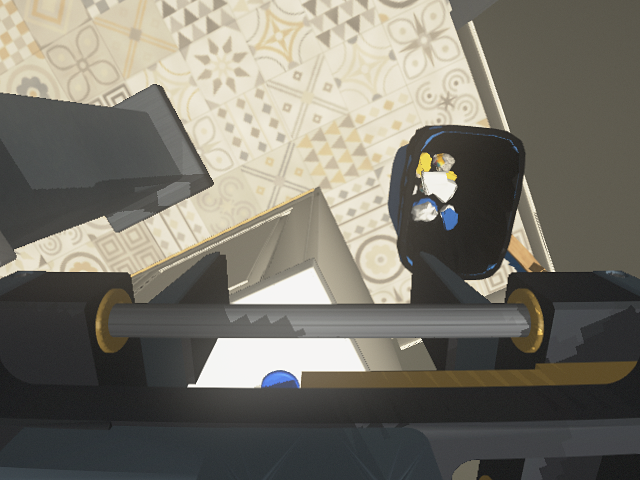

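The scene and top views show the black loose knob on the mat, top view (223,290). The bare stem is at the left control, top (450,310), and the other knob is in place at (494,307). Next I'll zoom in on these in the top view.

```bash
cat > h.py <<'E'
import numpy as np, cv2
from workcell import state, vision, env
from scipy.spatial.transform import Rotation as Ro
def K(m):
    f=240/np.tan(np.radians(m["fov_y"]/2)); return np.array([[f,0,m["cx"]],[0,f,m["cy"]],[0,0,1.]])
def ray(m,px):
    u=cv2.undistortPoints(np.array(px,float).reshape(-1,1,2),K(m),m["distortion"]).reshape(-1,2)
    d=np.c_[u[:,0],-u[:,1],-np.ones(len(u))]; E=m["extrinsics"]; R=E[:3,:3]
    return -R.T@E[:3,3], d@R
def plane(m,px,z):
    o,d=ray(m,px); return o+d*((z-o[2])/d[:,2])[:,None]
def proj(m,P):
    E=m["extrinsics"]; c=np.array(P,float).reshape(-1,3)@E[:3,:3].T+E[:3,3]
    c=c*[1,-1,-1]; return cv2.projectPoints(c,np.zeros(3),np.zeros(3),K(m),m["distortion"])[0].reshape(-1,2)
def tri(ms,pxs):
    A=np.zeros((3,3));b=np.zeros(3)
    for m,p in zip(ms,pxs):
        o,d=ray(m,[p]); d=d[0]/np.linalg.norm(d[0]); Q=np.eye(3)-np.outer(d,d); A+=Q;b+=Q@o
    return np.linalg.solve(A,b)
def crop(img,x,y,w,h,s,name):
    c=cv2.resize(img[y:y+h,x:x+w],None,fx=s,fy=s,interpolation=cv2.INTER_CUBIC)
    cv2.imwrite(name,cv2.cvtColor(c,cv2.COLOR_RGB2BGR))
E
python3 - <<'E'
import cv2,numpy as np
a=cv2.imread("pics/top0.png");b=cv2.imread("pics/scene0.png")
z=lambda i,x,y,w,h,s:cv2.resize(i[y:y+h,x:x+w],None,fx=s,fy=s,interpolation=cv2.INTER_CUBIC)
t=np.vstack([np.hstack([z(a,198,268,50,40,8),z(a,430,290,50,40,8)]),np.hstack([z(a,470,285,50,35,8),z(b,370,300,50,35,8)])])
cv2.imwrite("pics/z1.png",t)
E
```

```text
(no output)
```

View pics/z1.png

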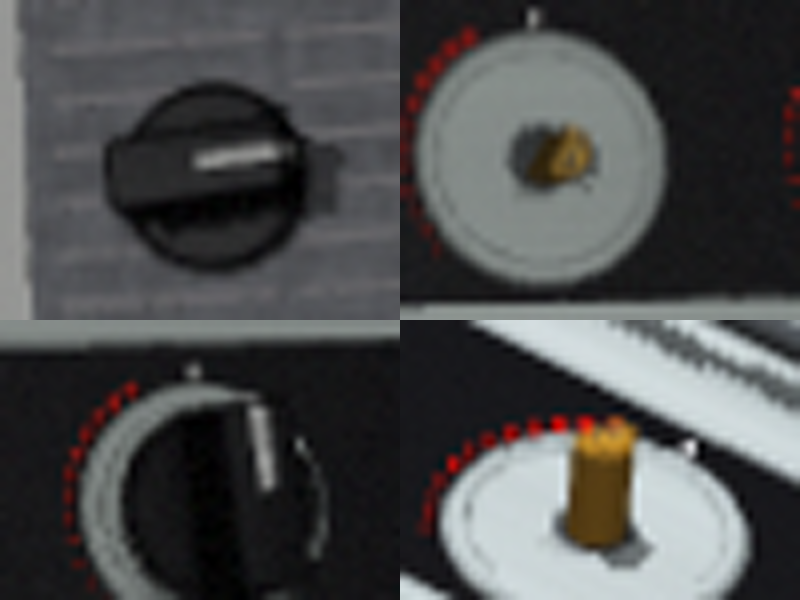

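```bash
python3 - <<'E'
import cv2,numpy as np
from h import *
a=cv2.imread("pics/top0.png");b=cv2.imread("pics/scene0.png")
def z(i,x,y,w,h,s):
    c=i[y:y+h,x:x+w].astype(float); c=np.clip(c*1.6,0,255).astype(np.uint8)
    return cv2.resize(c,None,fx=s,fy=s,interpolation=cv2.INTER_NEAREST)
cv2.imwrite("pics/z2.png",np.hstack([z(a,440,300,20,20,20),z(b,385,305,20,30,20)[:400]]))
m=vision.camera_model("top")
px=np.array([[195,162],[290,150]])/8+[198,268]
P=plane(m,px,39);print(P, np.degrees(np.arctan2(*(P[1]-P[0])[1::-1])))
print(plane(m,[[225,290]],8), plane(m,np.array([[105,170],[305,155]])/8+[198,268],36))
print("disc",plane(m,[np.array([541,158-2])/8+[380,290]],64)) # crop origin 430 at x400
print("disc ok",plane(m,[[(541-400)/8+430,156/8+290]],64),"tip",plane(m,[[(573-400)/8+430,148/8+290]],88))
E
```

```text
[[466.84888963 268.43599657  39.        ]
 [470.42155895 246.32120391  39.        ]] -80.82309034816426
[[466.81952701 268.08962933   8.        ]] [[464.5401771  289.99640938  36.        ]
 [469.68321972 243.14711086  36.        ]]
disc [[ 437.51068866 -148.26924319   64.        ]]
disc ok [[ 437.51068866 -148.26924319   64.        ]] tip [[ 437.63063794 -149.75505927   88.        ]]
```

View pics/z2.png

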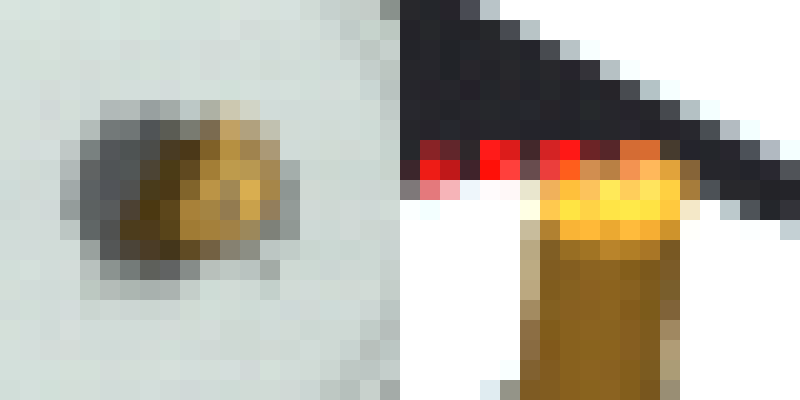

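```bash
cat >> h.py <<'E'
def go(x,y,z,yaw):
    s=state(); p=s["ee_pos"]; R=Ro.from_euler("xyz",s["ee_rot"],degrees=True).as_matrix()
    d=R.T@(np.array([x,y,z])-p)/10
    t=-((yaw-s["ee_rot"][2]+180)%360-180)
    print("t",s["time_s"],"pos",p.round(1),"rot",s["ee_rot"].round(2),"F",s["force"].round(1),"q",s["qpos"].round(0),"w",round(s["gripper_width"],1))
    print("SHIFT cm",d.round(2),"TURN",round(t,2), "rows>=",max(np.linalg.norm(d)/5,abs(t)/8.59))
def wr():
    m=vision.camera_model("wrist"); return m,vision.grab_frame("wrist")
E
python3 -c "
from h import *
go(467.2,267.4,150,8)
m=vision.camera_model('wrist');E=m['extrinsics'];s=state();R=Ro.from_euler('xyz',s['ee_rot'],degrees=True).as_matrix()
print(R.T@(-E[:3,:3].T@E[:3,3]-s['ee_pos']))"
```

```text
t 0.15 pos [245.2 519.7 213.3] rot [-9.000e+01  8.000e-02  6.474e+01] F [0.2 0.6 0.3] q [64. 18. 90. -0. 72. -1.] w 91.1
SHIFT cm [-13.34   6.35 -30.84] TURN 56.74 rows>= 6.839857342447715
[   0.44744536 -171.52334764   71.45365897]
```

```bash
python3 -c "
from h import *
go(476,200,150,8)"
```

```text
t 0.15 pos [245.2 519.7 213.3] rot [-9.000e+01  8.000e-02  6.474e+01] F [0.2 0.6 0.3] q [64. 18. 90. -0. 72. -1.] w 91.1
SHIFT cm [-19.06   6.36 -34.52] TURN 56.74 rows>= 7.987423732290577
```

```bash
python3 -m handwheel '[[9,[-2.4,0.8,-4.3],7],[9,[-4.8,1.6,-8.6],14],[9,[-7.2,2.4,-12.9],21],[9,[-9.5,3.2,-17.3],28],[9,[-11.9,4.0,-21.6],35],[9,[-14.3,4.8,-25.9],42],[9,[-16.7,5.6,-30.2],49],[9,[-19.1,6.4,-34.5],56.7],[9,[-19.1,6.4,-34.5],56.7],[9,[-19.1,6.4,-34.5],56.7]]' 20; python3 - <<'E'
from h import *
go(476,200,150,8)
m,i=wr(); np.savez("w1.npz",**m); cv2.imwrite("pics/w1.png",i[...,::-1])
print(proj(m,[[467.2,267.4,39],state()["ee_pos"]]))
E
```

```text
time_s: 1.15
ee_pos: [475.7, 198.8, 149.1]
ee_rot: [-90.1, 0.1, 7.9]
force: [0.7, -0.4, 0.5]
gripper_width: 90.2
t 1.15 pos [475.7 198.8 149.1] rot [-90.05   0.12   7.93] F [ 0.7 -0.4  0.5] q [ 21.  16. 103.  -0.  61.  13.] w 90.2
SHIFT cm [ 0.04 -0.09  0.11] TURN -0.07 rows>= 0.03039191532993703
[[320.02984203 140.39509471]
 [317.81589654 283.23345824]]
```

View pics/w1.png

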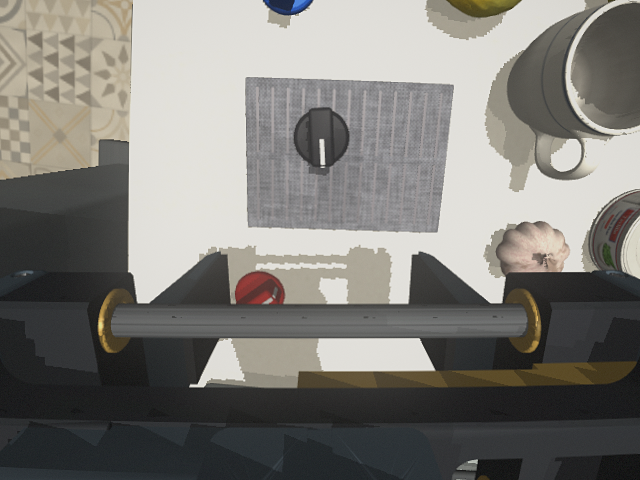

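The knob is at (320,138), with its pointer running down to (323,166). I'll measure both precisely.

```bash
python3 - <<'E'
from h import *
m=dict(np.load("w1.npz")); a=cv2.imread("pics/w1.png")
for k in("fov_y","cx","cy"): m[k]=float(m[k])
c=np.clip(a[100:180,280:360].astype(float)*1.5,0,255).astype(np.uint8)
cv2.imwrite("pics/z3.png",cv2.resize(c,None,fx=7,fy=7,interpolation=cv2.INTER_CUBIC))
g=a.max(2); 
sub=g[100:180,280:360]
dark=(sub<62).astype(np.uint8)
cs,_=cv2.findContours(dark,0,1); c=max(cs,key=cv2.contourArea)+[280,100]
print(cv2.contourArea(c),cv2.fitEllipse(c),cv2.minEnclosingCircle(c))
w=np.argwhere(g[130:172,312:332]>150)[:,::-1]+[312,130]
print(len(w),w.min(0),w.max(0))
l=cv2.fitLine(w.astype(np.float32),2,0,.01,.01).ravel();print(l)
P=plane(m,[l[2:]-10*l[:2],l[2:]+10*l[:2]],39);d=P[1]-P[0];print(P,np.degrees(np.arctan2(d[1],d[0])))
E
```

```text
633.0 ((336.81341552734375, 138.59902954101562), (20.17469024658203, 56.343807220458984), 6.281347274780273) ((328.5, 138.5), 27.613502502441406)
131 [319 139] [331 167]
[5.7586819e-02 9.9834049e-01 3.2191602e+02 1.5252672e+02]
[[468.38172969 265.98932756  39.        ]
 [471.27891337 251.56022606  39.        ]] -78.64668728676008
```

View pics/z3.png

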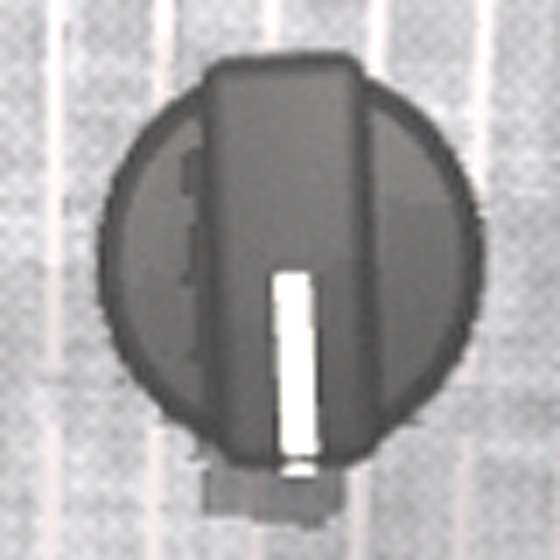

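```bash
python3 - <<'E'
from h import *
m=dict(np.load("w1.npz"))
for k in("fov_y","cx","cy"): m[k]=float(m[k])
f=lambda *p:np.array(p)/7+[280,100]
P=plane(m,f((284,65),(300,462),(292,272),(299,455)),39);print(P)
for a,b in((0,1),(2,3)):
  d=P[b]-P[a];print(np.linalg.norm(d),np.degrees(np.arctan2(d[1],d[0])),(P[a]+P[b])/2)
print(plane(m,f((98,258),(486,258),(292,258)),6))
E
```

```text
[[464.53911601 289.39788302  39.        ]
 [471.9155517  249.01880914  39.        ]
 [468.28654573 268.67537386  39.        ]
 [471.70425258 249.74419601  39.        ]]
41.0473069867961 -79.64738094221363 [468.22733386 269.20834608  39.        ]
19.23720912418186 -79.766435504231 [469.99539915 259.20978493  39.        ]
[[445.50566237 266.95842667   6.        ]
 [491.0471739  273.27385137   6.        ]
 [468.27929908 270.09829512   6.        ]]
```

```bash
python3 -c "
from h import *
go(468,268.8,70,10);go(468,268.8,12,10)"
```

```text
t 1.2 pos [475.3 199.8 149.4] rot [-9.004e+01  9.000e-02  8.040e+00] F [ 0.2  0.6 -0.2] q [ 22.  16. 103.  -0.  61.  14.] w 90.1
SHIFT cm [0.25 7.93 6.95] TURN -1.96 rows>= 2.1094913378118125
t 1.2 pos [475.3 199.8 149.4] rot [-9.004e+01  9.000e-02  8.040e+00] F [ 0.2  0.6 -0.2] q [ 22.  16. 103.  -0.  61.  14.] w 90.1
SHIFT cm [ 0.26 13.73  6.95] TURN -1.96 rows>= 3.0788538056612933
```

```bash
python3 -m handwheel '[[9,[0.1,4,3.5],-1],[9,[0.25,7.9,6.95],-2],[9,[0.25,10.8,6.95],-2],[9,[0.25,12.8,6.95],-2],[9,[0.25,13.7,6.95],-2],[9,[0.25,13.7,6.95],-2],[4,[0.25,13.7,6.95],-2],[1,[0.25,13.7,6.95],-2],[1,[0.25,13.7,6.95],-2],[1,[0.25,13.7,6.95],-2]]' 20;python3 -c "
from h import *
go(468,268.8,12,10)"
```

```text
time_s: 2.2
ee_pos: [468.4, 268.9, 13.2]
ee_rot: [-90.0, 0.0, 10.0]
force: [0.8, -0.9, 0.5]
gripper_width: 60.6
t 2.2 pos [468.4 268.9  13.2] rot [-9.001e+01  1.000e-02  1.002e+01] F [ 0.8 -0.9  0.5] q [ 29.  27. 109.  -0.  44.  19.] w 60.6
SHIFT cm [-0.04  0.12 -0.  ] TURN 0.02 rows>= 0.024370848562761956
```

```bash
python3 -m handwheel '[[1,[0,0.1,0],0],[1,[0,0.1,0],0],[1,[0,0.1,0],0],[1,[0,0.1,0],0],[1,[0,0.1,0],0],[1,[0,0.1,0],0],[1,[0,0.1,0],0],[1,[0,0.1,0],0],[1,[0,0.1,0],0]]' 20
```

```text
time_s: 3.1
ee_pos: [468.3, 268.9, 12.1]
ee_rot: [-90.0, 0.0, 10.0]
force: [-0.1, -0.2, -0.6]
gripper_width: 18.3
```

```bash
python3 -m handwheel '[[1,[0,-0.4,0],0],[1,[0,-0.4,0],-8],[1,[0,-0.4,0],-16],[1,[0,-0.4,0],-24],[1,[0,-0.4,0],-32],[1,[0,-0.4,0],-40],[1,[0,-0.4,0],-48],[1,[0,-0.4,0],-56],[1,[0,-0.4,0],-64],[1,[0,-0.4,0],-70]]' && python3 -m handwheel '[[1,[0,0,0],-8],[1,[0,0,0],-16],[1,[0,0,0],-24],[1,[0,0,0],-32],[1,[0,0,0],-40],[1,[0,0,0],-48],[1,[0,0,0],-56],[1,[0,0,0],-64],[1,[0,0,0],-70],[1,[0,0,0],-70]]'; python3 -c "
from h import *
go(468,268.8,12.2,150)"
```

```text
time_s: 4.1
ee_pos: [468.4, 268.9, 16.4]
ee_rot: [-90.0, 0.0, 80.3]
force: [0.3, -0.1, 0.0]
gripper_width: 18.0
time_s: 5.1
ee_pos: [468.5, 269.0, 16.6]
ee_rot: [-90.0, 0.0, 150.3]
force: [0.2, -0.2, 0.0]
gripper_width: 18.0
t 5.1 pos [468.5 269.   16.6] rot [-9.0020e+01  1.0000e-02  1.5029e+02] F [ 0.2 -0.2  0. ] q [  29.   27.  109.   -0.   44. -122.] w 18.0
SHIFT cm [0.04 0.44 0.05] TURN 0.29 rows>= 0.08868024632837736
```

```bash
python3 -m handwheel '[[1,[0,0.3,0],0],[1,[0,0.45,0],0],[1,[0,0.45,0],0],[5,[0,0.45,0],0],[5,[0,0.45,0],0],[5,[0,0.45,0],0],[5,[0,0.45,0],0],[5,[0,0.45,0],0],[5,[0,-2,0],0],[5,[0,-5.5,0],0]]' && python3 -m handwheel '[[5,[0,-1,0],8],[5,[0,-1,0],16],[5,[0,-1,0],24],[5,[0,-1,0],32],[5,[0,-1,0],40],[5,[0,-1,0],48],[5,[0,-1,0],56],[5,[0,-1,0],64],[5,[0,-1,0],72],[5,[0,-1,0],80]]'  && python3 -m handwheel '[[5,[0,0,0],8],[5,[0,0,0],16],[5,[0,0,0],24],[5,[0,0,0],32],[5,[0,0,0],40],[5,[0,0,0],48],[5,[0,0,0],56],[5,[0,0,0],64],[5,[0,0,0],72],[5,[0,0,0],80]]' ; python3 -c "
from h import *
go(468.4,268.9,12.2,-29.7)"
```

```text
time_s: 6.1
ee_pos: [467.0, 268.2, 70.5]
ee_rot: [-89.8, -0.1, 150.3]
force: [1.0, -0.8, -0.4]
gripper_width: 49.6
time_s: 7.1
ee_pos: [467.0, 268.2, 80.4]
ee_rot: [-89.8, 0.2, 70.0]
force: [-0.1, -0.2, -0.0]
gripper_width: 49.5
time_s: 8.1
ee_pos: [466.9, 268.1, 80.4]
ee_rot: [-90.2, 0.2, -10.4]
force: [0.8, 0.3, -0.5]
gripper_width: 50.1
t 8.1 pos [466.9 268.1  80.4] rot [-90.19   0.23 -10.38] F [ 0.8  0.3 -0.5] q [ 29.  22. 105.  -0.  53.  39.] w 50.1
SHIFT cm [0.16 6.82 0.13] TURN 19.32 rows>= 2.249226375754952
```

```bash
python3 -m handwheel '[[5,[0.1,1,0.1],8],[5,[0.16,2,0.13],16],[5,[0.16,3,0.13],19.3],[5,[0.16,5,0.13],19.3],[5,[0.16,6.3,0.13],19.3],[5,[0.16,6.8,0.13],19.3],[5,[0.16,6.8,0.13],19.3],[3,[0.16,6.8,0.13],19.3],[1,[0.16,6.8,0.13],19.3],[1,[0.16,6.8,0.13],19.3]]' 30 && python3 -m handwheel '[[1,[0,0.1,0],0],[1,[0,0.1,0],0],[1,[0,0.1,0],0],[1,[0,0.1,0],0]]'; python3 -c "
from h import *
go(468.4,268.9,12.2,-29.7)"
```

```text
time_s: 9.1
ee_pos: [468.8, 269.2, 13.1]
ee_rot: [-90.2, 0.1, -29.7]
force: [0.1, -0.3, -0.5]
gripper_width: 29.2
time_s: 9.5
ee_pos: [469.1, 269.3, 12.4]
ee_rot: [-90.1, 0.1, -29.7]
force: [-0.1, -0.2, 3.3]
gripper_width: 17.5
t 9.5 pos [469.1 269.3  12.4] rot [-9.015e+01  9.000e-02 -2.968e+01] F [-0.1 -0.2  3.3] q [ 29.  27. 109.  -0.  44.  58.] w 17.5
SHIFT cm [-0.04  0.02 -0.07] TURN 0.02 rows>= 0.016607892943625573
```

```bash
python3 -m handwheel '[[1,[0,-2,0],0],[1,[0,-6,0],0],[1,[0,-10,0],0],[1,[0,-14,0],0],[1,[0,-15.8,0],0],[1,[0,-15.8,0],0]]'; python3 - <<'E'
from h import *
go(414,-215,170,-20)
m,i=wr(); cv2.imwrite("pics/w2.png",i[...,::-1])
E
```

```text
time_s: 10.1
ee_pos: [471.0, 270.3, 173.2]
ee_rot: [-89.8, -0.1, -29.7]
force: [-0.8, 0.1, -0.7]
gripper_width: 17.9
t 10.1 pos [471.  270.3 173.2] rot [-89.84  -0.11 -29.68] F [-0.8  0.1 -0.7] q [29. 17. 98. -0. 65. 58.] w 17.9
SHIFT cm [ 19.08   0.23 -44.99] TURN -9.68 rows>= 9.773772882766533
```

View pics/w2.png

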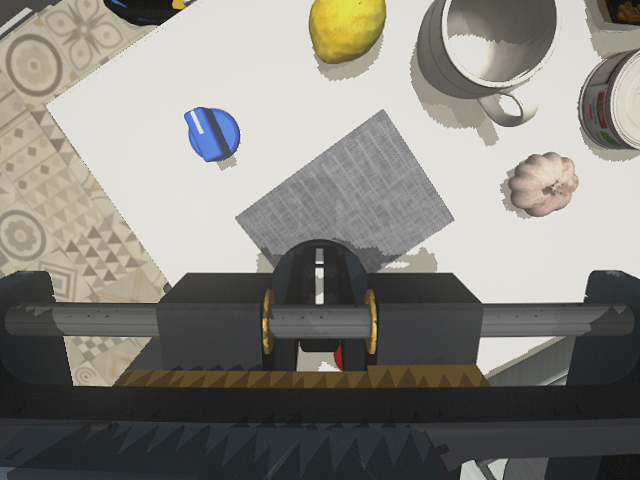

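The knob is held and its pointer runs up the image (320,250–300), along the tool's +z. Next I move over the hob to look at the stem.

```bash
python3 -m handwheel '[[1,[1.9,0,-4.5],-1],[1,[3.8,0,-9],-2],[1,[5.7,0,-13.5],-3],[1,[7.6,0,-18],-4],[1,[9.5,0.1,-22.5],-5],[1,[11.4,0.1,-27],-6],[1,[13.3,0.2,-31.5],-7],[1,[15.2,0.2,-36],-8],[1,[17.1,0.2,-40.5],-9],[1,[19.1,0.2,-45],-9.7]]'; python3 -m handwheel '[[1,[0,0,0],0],[1,[0,0,0],0]]'; python3 - <<'E'
from h import *
go(414,-215,170,-20)
m,i=wr(); np.savez("w3.npz",**m);cv2.imwrite("pics/w3.png",i[...,::-1])
print(proj(m,[[437.6,-149.5,88]]))
E
```

```text
time_s: 11.15
ee_pos: [410.9, -217.1, 167.2]
ee_rot: [-90.0, 0.3, -20.0]
force: [2.3, 0.3, -0.8]
gripper_width: 17.8
time_s: 11.35
ee_pos: [409.2, -217.1, 164.9]
ee_rot: [-89.9, 0.6, -20.1]
force: [-0.8, 0.1, -1.2]
gripper_width: 18.1
t 11.35 pos [ 409.2 -217.1  164.9] rot [-89.93   0.58 -20.15] F [-0.8  0.1 -1.2] q [-29.  11. 108.  -0.  62.  -9.] w 18.1
SHIFT cm [ 0.37 -0.52  0.37] TURN -0.15 rows>= 0.1472248991202537
[[325.08619188 134.98931755]]
```

View pics/w3.png

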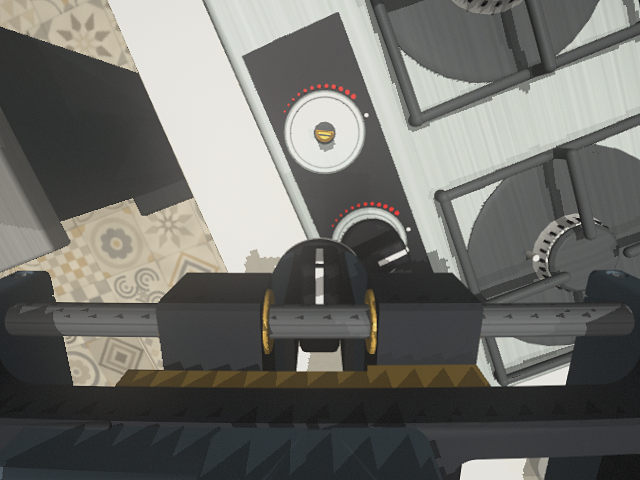

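```bash
python3 - <<'E'
from h import *
a=cv2.imread("pics/w3.png")
z=lambda x,y,w,h,s:cv2.resize(a[y:y+h,x:x+w],None,fx=s,fy=s,interpolation=cv2.INTER_CUBIC)
cv2.imwrite("pics/z4.png",np.hstack([z(305,113,40,40,10),z(280,88,90,90,400/90)]))
E
```

```text
(no output)
```

View pics/z4.png

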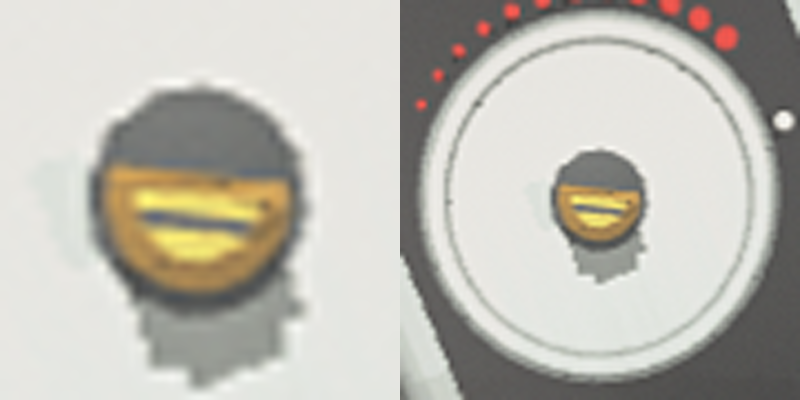

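The stem tip is at w3 (324.5,135). Its flat edge faces up the image, tilted a few degrees clockwise. I'll compute from this.

```bash
python3 - <<'E'
from h import *
m=dict(np.load("w3.npz")); a=cv2.imread("pics/w3.png")
for k in("fov_y","cx","cy"): m[k]=float(m[k])
hsv=cv2.cvtColor(a,cv2.COLOR_BGR2HSV)
s=state();R=Ro.from_euler('xyz',s['ee_rot'],degrees=True).as_matrix();p=s["ee_pos"]
f=lambda *q:np.array(q)/10+[305,113]
for nm,q in(("flat",f((112,166),(290,181))),("slot",f((148,216),(248,229)))):
    P=plane(m,q-0.45 if 0 else q-0.0,88 if nm=="slot" else 86);d=P[1]-P[0]
    print(nm,P.round(2),"len",np.linalg.norm(d),"normal yaw",np.degrees(np.arctan2(d[1],d[0]))+90)
# disc
g=a[88:178,280:370].min(2); b=(g>150).astype(np.uint8)
cs,_=cv2.findContours(b,0,1);cs=sorted(cs,key=cv2.contourArea)
for sh,c in [(0,max([c for c in cs if cv2.pointPolygonTest(c,(45.,20.),False)>0 or 1],key=lambda c:cv2.contourArea(c)))]:
    e=cv2.fitEllipse(c+[280,88]);print("disc",e,plane(m,[e[0]],64))
# brass
b=cv2.inRange(hsv,(10,90,60),(35,255,255))[113:153,305:345]
cs,_=cv2.findContours(b,0,1);c=max(cs,key=cv2.contourArea)+[305,113]
print("brass",cv2.boundingRect(c),cv2.minEnclosingCircle(c),plane(m,[cv2.minEnclosingCircle(c)[0]],87))
print(cv2.contourArea(c))
Pm=plane(m,f((201,173.5)),86);n=np.radians(64);print("axis from flat",Pm-1.5*np.array([np.cos(n),np.sin(n),0]))
cv2.imwrite("pics/z5.png",cv2.resize(a[225:325,260:380],None,fx=6,fy=6,interpolation=cv2.INTER_CUBIC))
E
```

```text
flat [[ 433.31 -144.24   86.  ]
 [ 443.97 -149.18   86.  ]] len 11.747327450915988 normal yaw 65.15555634178514
slot [[ 434.44 -148.07   88.  ]
 [ 440.3  -151.11   88.  ]] len 6.597414491118759 normal yaw 62.6306509186453
disc ((324.06951904296875, 131.24513244628906), (78.96466827392578, 81.10450744628906), 3.718682050704956) [[ 438.00340871 -146.7112441    64.        ]]
brass (316, 130, 18, 12) ((324.3951110839844, 132.8566436767578), 8.867912292480469) [[ 437.64707768 -148.06216324   87.        ]]
150.0
axis from flat [[ 437.98015367 -148.05714495   86.        ]]
```

View pics/z5.png

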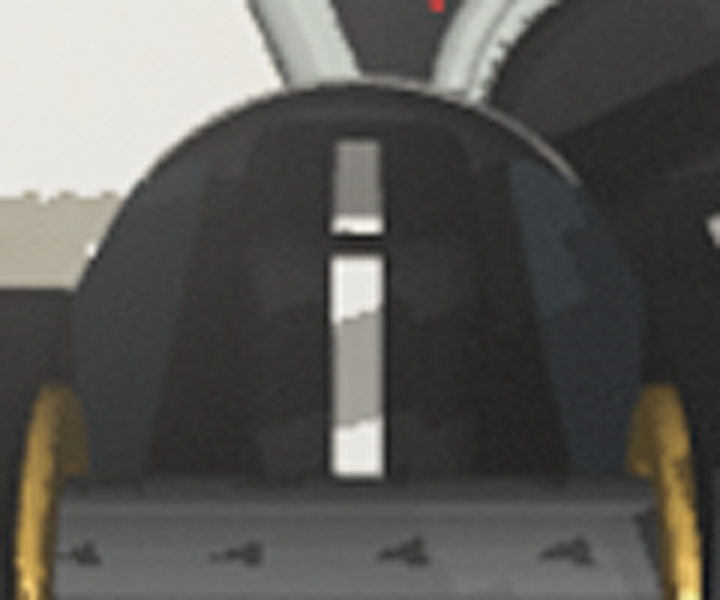

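```bash
python3 - <<'E'
from h import *
m=dict(np.load("w3.npz"))
for k in("fov_y","cx","cy"): m[k]=float(m[k])
s=state();R=Ro.from_euler('xyz',s['ee_rot'],degrees=True).as_matrix();p=s["ee_pos"];print(p)
o,d=ray(m,[[319.5,265.8],[320,238],[321,238.8]])
o=R.T@(o-p);d=d@R
for k,y in((0,-26.7),(1,9.3),(2,2.3)): print(o+d[k]*((y-o[1])/d[k][1]))
for z in (86.,88.): print("stem tool",R.T@(np.array([437.9,-148.05,z])-p))
E
```

```text
[ 409.65258813 -216.22037214  165.29056283]
[  0.2326362  -26.7         19.03207478]
[ 0.52852932  9.3        21.06914189]
[ 1.00462713  2.3        22.59557883]
stem tool [ 3.92941083 79.34839429 73.62405397]
stem tool [ 3.91076707 77.34848272 73.62652471]
```

```bash
python3 -c "
from h import *
go(438.8,-146.5,130,-26)"
```

```text
t 11.4 pos [ 409.7 -216.2  165.3] rot [-89.93   0.53 -20.03] F [ 0.1 -0.9 -1.9] q [-29.  11. 108.  -0.  62.  -9.] w 17.6
SHIFT cm [0.38 3.53 7.54] TURN 5.97 rows>= 1.6680438525705505
```

```bash
python3 -m handwheel '[[1,[0.2,1,3.8],3],[1,[0.38,2.5,7.5],6],[1,[0.38,3.5,7.54],6],[1,[0.38,3.5,7.54],6],[1,[0.38,3.5,7.54],6],[1,[0.38,3.5,7.54],6]]'; python3 - <<'E'
from h import *
go(438.8,-146.5,112,-26)
for n in("top","scene"): 
  i=vision.grab_frame(n); cv2.imwrite(f"pics/{n}1.png",i[...,::-1])
m,i=wr(); cv2.imwrite("pics/w4.png",i[...,::-1])
print(state()["ee_pos"])
z=lambda a,x,y,w,h,s:cv2.resize(np.clip(a[y:y+h,x:x+w]*1.6,0,255).astype(np.uint8),None,fx=s,fy=s,interpolation=cv2.INTER_CUBIC)
a=cv2.imread("pics/top1.png");b=cv2.imread("pics/scene1.png")
cv2.imwrite("pics/z6.png",np.hstack([z(a,420,280,66,80,6),z(b,365,270,66,80,6)]))
E
```

```text
time_s: 12.0
ee_pos: [438.9, -146.8, 130.8]
ee_rot: [-90.0, 0.5, -26.0]
force: [-0.1, -1.1, -0.6]
gripper_width: 17.8
t 12.0 pos [ 438.9 -146.8  130.8] rot [-89.99   0.49 -26.03] F [-0.1 -1.1 -0.6] q [-20.  13. 111.   0.  57.   6.] w 17.8
SHIFT cm [-0.01  1.88  0.03] TURN -0.03 rows>= 0.3765595627985193
[ 438.85456095 -147.10630523  130.84938654]
```

View pics/z6.png

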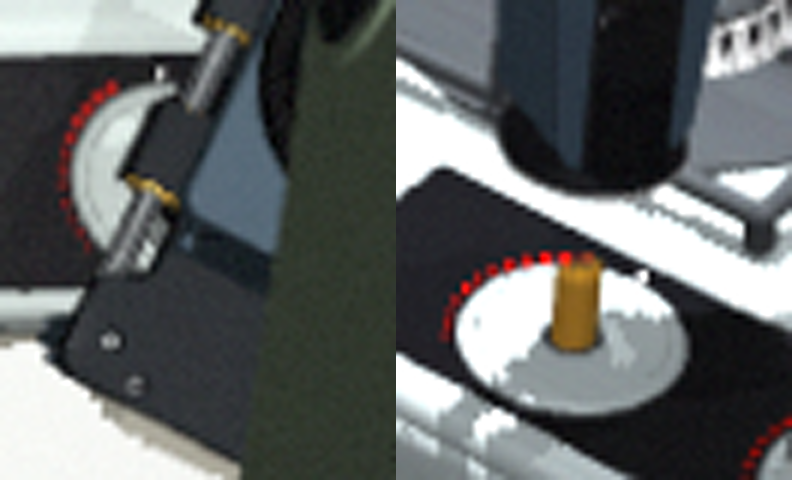

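View pics/w4.png

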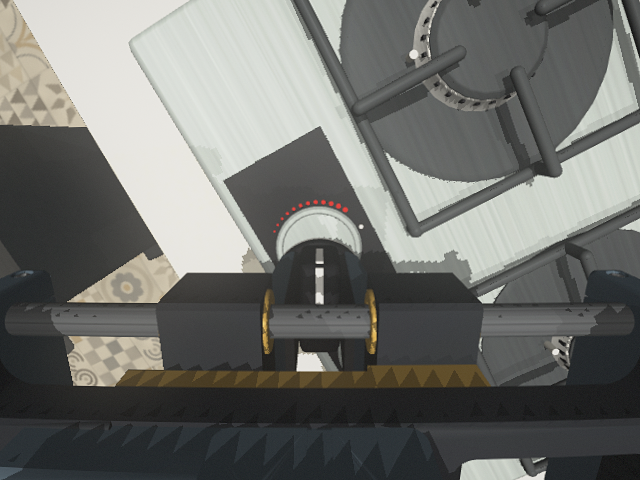

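```bash
python3 - <<'E'
from h import *
m=vision.camera_model("scene")
t=np.linspace(0,2*np.pi,200)
def circ(c,r): 
    q=proj(m,np.array(c)+np.c_[r*np.cos(t),r*np.sin(t),0*t]); return q.min(0).round(1),q.max(0).round(1)
print("stem tip",circ([437.9,-148.3,88],6),circ([437.9,-148.3,65],6),"disc",circ([437.9,-148.3,64],29))
print("skirt bot",circ([437.97,-148.9,121.5],23))
print("1mm along x,y:",proj(m,[[438,-148,121],[439,-148,121],[438,-147,121]]))
a=cv2.imread("pics/scene1.png")
z=lambda x,y,w,h,s:cv2.resize(np.clip(a[y:y+h,x:x+w]*2.5,0,255).astype(np.uint8),None,fx=s,fy=s,interpolation=cv2.INTER_NEAREST)
cv2.imwrite("pics/z7.png",z(370,280,60,60,10))
E
```

```text
stem tip (array([391.4, 310.4]), array([399.4, 315.4])) (array([390.3, 322.3]), array([398.2, 327.4])) disc (array([375.1, 313.4]), array([413.4, 337.9]))
skirt bot (array([381.6, 285.7]), array([413.2, 304.5]))
1mm along x,y: [[396.88487385 294.8838834 ]
 [397.29714124 294.58735287]
 [396.33805994 294.60472644]]
```

View pics/z7.png

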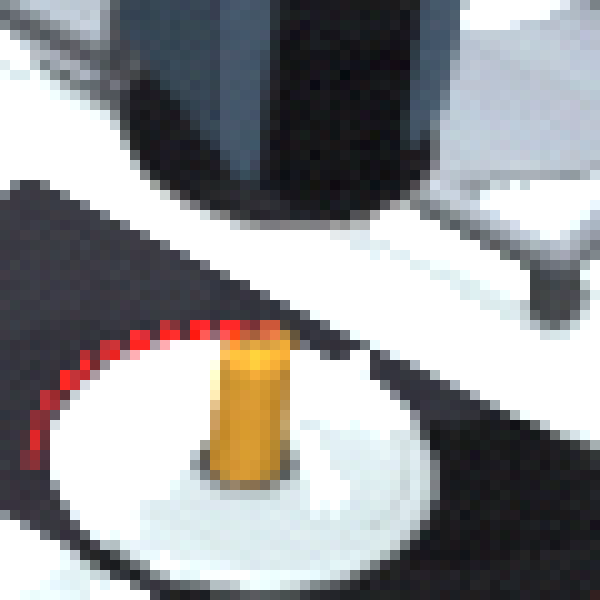

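Scene view: the disc spans 375–413.8 and the skirt 382–413.5, both within 0.4 px of prediction, so the sideways alignment is good. I'll lower slowly and watch the force.

```bash
python3 -m handwheel '[[1,[0,1.2,0.03],0],[1,[0,2.4,0.03],0],[1,[0,2.9,0.03],0],[1,[0,2.9,0.03],0]]' 40; python3 -c "
from h import *
go(438.8,-146.6,96,-26)"
```

```text
time_s: 12.55
ee_pos: [438.3, -146.9, 101.5]
ee_rot: [-90.0, 0.5, -26.1]
force: [-0.0, 0.4, -1.2]
gripper_width: 17.8
t 12.55 pos [ 438.3 -146.9  101.5] rot [-89.99   0.55 -26.12] F [-0.   0.4 -1.2] q [-20.  15. 113.   0.  53.   6.] w 17.8
SHIFT cm [0.04 0.55 0.05] TURN -0.12 rows>= 0.11016769437563334
```

```bash
python3 -m handwheel '[[1,[0.04,0.3,0.05],0],[1,[0.04,0.55,0.05],0],[1,[0.04,0.75,0.05],0],[1,[0.04,0.75,0.05],0]]'; python3 - <<'E'
from h import *
go(438.8,-146.6,90,-26)
i=vision.grab_frame("scene"); a=i[...,::-1].copy(); cv2.imwrite("pics/scene2.png",a)
cv2.imwrite("pics/z8.png",cv2.resize(np.clip(a[280:340,370:430].astype(float)*2.2,0,255).astype(np.uint8),None,fx=10,fy=10,interpolation=cv2.INTER_CUBIC))
E
```

```text
time_s: 12.95
ee_pos: [438.6, -146.6, 93.8]
ee_rot: [-90.0, 0.6, -26.1]
force: [-0.3, 0.0, -1.2]
gripper_width: 17.7
t 12.95 pos [ 438.6 -146.6   93.8] rot [-90.     0.57 -26.12] F [-0.3  0.  -1.2] q [-20.  15. 114.   0.  52.   6.] w 17.7
SHIFT cm [0.02 0.38 0.01] TURN -0.12 rows>= 0.07683982465101347
```

View pics/z8.png

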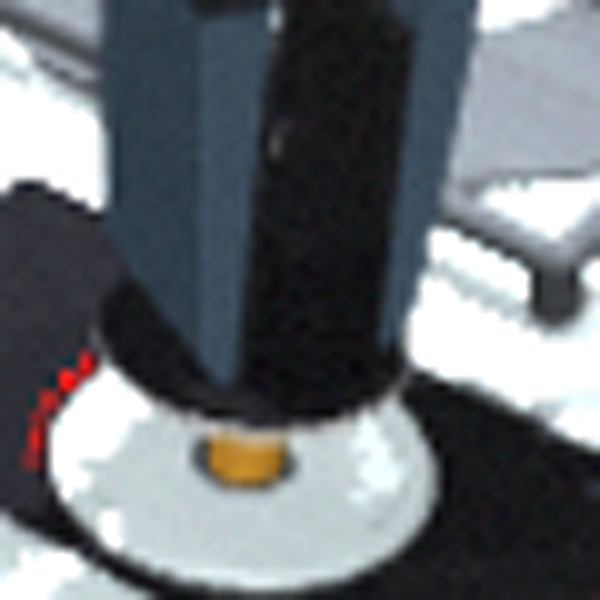

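```bash
python3 -m handwheel '[[1,[0.02,0.2,0.01],0],[1,[0.02,0.35,0.01],0],[1,[0.02,0.35,0.01],0]]'; python3 -m handwheel '[[1,[0.0,0.2,0.0],0],[1,[0.0,0.35,0],0],[1,[0.0,0.35,0.0],0]]'; python3 -c "
from h import *
go(438.8,-146.6,85,-26)"
```

```text
time_s: 13.3
ee_pos: [438.6, -146.6, 90.2]
ee_rot: [-90.0, 0.6, -26.1]
force: [-0.8, -0.6, -1.0]
gripper_width: 17.6
time_s: 13.6
ee_pos: [438.6, -146.5, 86.4]
ee_rot: [-90.0, 0.6, -26.1]
force: [-1.8, -1.0, -0.9]
gripper_width: 18.0
t 13.6 pos [ 438.6 -146.5   86.4] rot [-90.01   0.6  -26.11] F [-1.8 -1.  -0.9] q [-20.  16. 114.   0.  51.   6.] w 18.0
SHIFT cm [0.03 0.14 0.01] TURN -0.11 rows>= 0.029140763080315164
```

```bash
python3 -m handwheel '[[1,[0,0.2,0],0],[1,[0,0.3,0],0],[1,[0,0.3,0],0]]'; python3 -m handwheel '[[1,[0,0.2,0],0],[1,[0,0.3,0],0],[1,[0,0.3,0],0]]'; python3 - <<'E'
from h import *
go(438.8,-146.6,78,-26);s=state();print(s["torque"])
i=vision.grab_frame("scene"); a=i[...,::-1].copy(); cv2.imwrite("pics/scene3.png",a)
cv2.imwrite("pics/z9.png",cv2.resize(np.clip(a[280:340,370:430].astype(float)*2.2,0,255).astype(np.uint8),None,fx=10,fy=10,interpolation=cv2.INTER_CUBIC))
E
```

```text
time_s: 13.9
ee_pos: [438.5, -146.5, 83.3]
ee_rot: [-90.0, 0.6, -26.1]
force: [-0.7, -0.6, -1.3]
gripper_width: 17.7
time_s: 14.2
ee_pos: [438.6, -146.6, 80.5]
ee_rot: [-90.0, 0.6, -26.1]
force: [-1.8, -1.2, 3.5]
gripper_width: 18.1
t 14.2 pos [ 438.6 -146.6   80.5] rot [-90.01   0.59 -26.11] F [-1.8 -1.2  3.5] q [-20.  16. 114.   0.  50.   6.] w 18.1
SHIFT cm [0.02 0.25 0.01] TURN -0.11 rows>= 0.050035486912479124
[-0.19770508  0.47608023 -0.04466943]
```

View pics/z9.png

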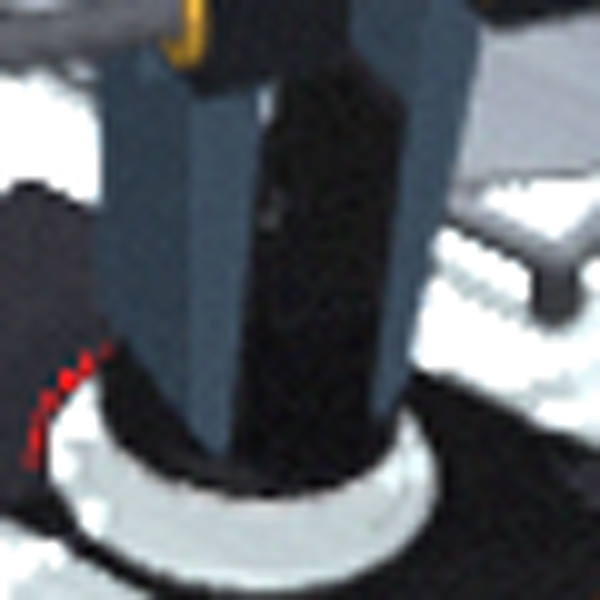

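The knob skirt is well down over the stem, and spring contact starts at TCP z ≈ 81. I'll press on.

```bash
for k in 1; do python3 -m handwheel '[[1,[0,0.2,0],0],[1,[0,0.2,0],0],[1,[0,0.2,0],0]]'; python3 -m handwheel '[[1,[0,0.2,0],0],[1,[0,0.2,0],0],[1,[0,0.2,0],0]]';python3 -m handwheel '[[1,[0,0.2,0],0],[1,[0,0.2,0],0],[1,[0,0.2,0],0]]'; done
```

```text
time_s: 14.55
ee_pos: [438.7, -146.6, 78.9]
ee_rot: [-90.0, 0.6, -26.1]
force: [-1.8, -0.7, 5.3]
gripper_width: 18.0
time_s: 14.85
ee_pos: [438.6, -146.6, 77.3]
ee_rot: [-90.0, 0.6, -26.1]
force: [-2.9, -0.4, 6.5]
gripper_width: 17.8
time_s: 15.15
ee_pos: [438.6, -146.6, 76.1]
ee_rot: [-90.0, 0.5, -26.1]
force: [-3.8, -0.2, 9.5]
gripper_width: 18.0
```

```bash
python3 -m handwheel '[[1,[-0.05,0.2,0],0],[1,[-0.05,0.2,0],0],[1,[-0.05,0.2,0],0]]'; python3 -m handwheel '[[1,[0,0.3,0],0],[1,[0,0.3,0],0],[1,[0,0.3,0],0]]'; python3 -m handwheel '[[1,[0,0.3,0],0],[1,[0,0.3,0],0],[1,[0,0.3,0],0]]'
```

```text
time_s: 15.45
ee_pos: [438.7, -146.6, 76.0]
ee_rot: [-90.0, 0.4, -26.1]
force: [-4.1, 0.4, 17.5]
gripper_width: 17.6
time_s: 15.75
ee_pos: [438.8, -146.7, 75.7]
ee_rot: [-90.0, 0.4, -26.1]
force: [-6.5, 2.6, 26.7]
gripper_width: 17.6
time_s: 16.05
ee_pos: [438.7, -146.7, 75.7]
ee_rot: [-90.0, 0.3, -26.1]
force: [-7.3, 2.9, 28.1]
gripper_width: 17.6
```

```bash
python3 -m handwheel '[[1,[0,0.15,0],0],[1,[0,0.15,0],0],[1,[0,0.15,0],0],[1,[0,0.15,0],0],[1,[0,0.15,0],0]]'; python3 - <<'E'
from h import *
s=state();print(s["ee_pos"],s["force"])
a=vision.grab_frame("scene")[...,::-1].copy(); cv2.imwrite("pics/scene4.png",a)
m,i=wr(); cv2.imwrite("pics/w5.png",i[...,::-1])
z=lambda a,x,y,w,h,s:cv2.resize(np.clip(a[y:y+h,x:x+w].astype(float)*2.2,0,255).astype(np.uint8),None,fx=s,fy=s,interpolation=cv2.INTER_CUBIC)
cv2.imwrite("pics/z10.png",np.hstack([z(a,370,290,50,60,8),z(a,370,290,110,110,480/110)[:480]]))
m=vision.camera_model("scene");t=np.linspace(0,6.28,200)
for zz in (67,73):
  q=proj(m,np.array([437.9,-148.3,zz])+np.c_[23*np.cos(t),23*np.sin(t),0*t]);print(zz,q.min(0),q.max(0))
E
```

```text
time_s: 16.55
ee_pos: [438.7, -146.7, 75.9]
ee_rot: [-90.0, 0.3, -26.1]
force: [-5.3, 1.0, 17.4]
gripper_width: 18.0
[ 438.6895451  -146.65954664   75.94814507] [-5.32383447  0.96656509 17.35601844]
67 [379.13430679 314.32665779] [409.62453842 333.70549448]
73 [379.36499621 311.25287507] [409.96906691 330.5716671 ]
```

View pics/z10.png

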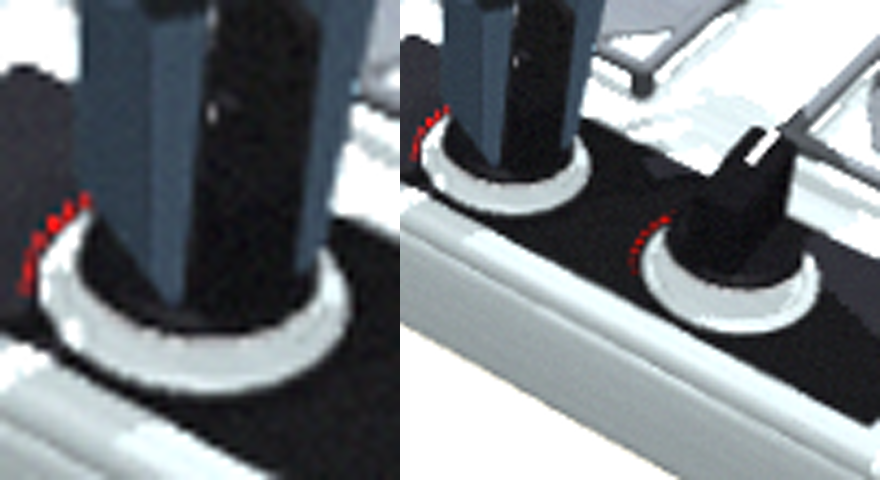

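View pics/w5.png

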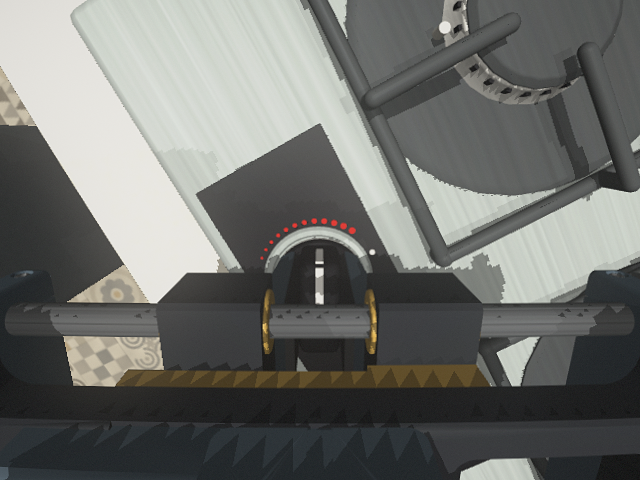

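The skirt of our knob sits visibly lower on its disc than the other, released knob. I'll measure both gaps at pixel level.

```bash
python3 - <<'E'
from h import *
a=cv2.imread("pics/scene4.png");m=vision.camera_model("scene")
t=np.linspace(0,6.28,400)
def bot(c,r):
  q=proj(m,np.array(c)+np.c_[r*np.cos(t),r*np.sin(t),0*t]);return q[q[:,1].argmax()]
# other axis: 90 mm to -y
for c in ([437.9,-148.3],[437.9,-238.3]):
  x=int(round(bot(c+[64],29)[0]));print(x,"col",a[300 if c[1]>-200 else 325:,x].max(1)[:60])
  print("pred disc",bot(c+[64],29),bot(c+[62],29),{z:bot(c+[z],23)[1].round(1) for z in(67,70,73)})
E
```

```text
396 col [ 13  15  19  46  58  24  10  12  14  13  11  12  13  10   9   8  10   9
   7  10   9  11  11   9  10   9  12  13  10  10  15  17  72  89  95  95
  95 103 103  37  11  11  13  12  14  25 113 121 118 117 120 116 105  92
  87  79  80  95  93  84]
pred disc [396.08836767 337.92090068] [395.98731959 338.958349  ] {67: np.float64(333.7), 70: np.float64(332.1), 73: np.float64(330.6)}
448 col [ 15  15  13  16  14  15  17  15  15  15  14  16  15  11  11  10   9   9
  10   6   7   7  11   8   9   9  13  14  23  24  20  64  90  97  96  96
  95  95 112 119 125  57  13  15  15  15  13  36  98 119 121 118 117 117
 110 101  93  84  77  82]
pred disc [447.61170929 366.72296608] [447.43232452 367.77944256] {67: np.float64(362.2), 70: np.float64(360.6), 73: np.float64(359.0)}
```

```bash
python3 -m handwheel '[[1,[-0.1,0.3,-0.05],0],[1,[-0.1,0.3,-0.05],0],[1,[-0.1,0.3,-0.05],0],[1,[-0.1,0.3,-0.05],0]]'; python3 -m handwheel '[[1,[-0.05,0.3,-0.05],0],[1,[-0.05,0.3,-0.05],0],[1,[-0.05,0.3,-0.05],0],[1,[-0.05,0.3,-0.05],0]]'
```

```text
time_s: 17.05
ee_pos: [438.7, -146.7, 75.8]
ee_rot: [-89.9, 0.1, -26.1]
force: [-5.1, 2.0, 24.7]
gripper_width: 17.9
time_s: 17.45
ee_pos: [438.7, -146.8, 75.8]
ee_rot: [-89.9, -0.0, -26.1]
force: [-7.3, 3.2, 26.7]
gripper_width: 17.8
```

```bash
python3 - <<'E'
from h import *
from workcell import job
a=cv2.imread("pics/scene0.png").astype(int);b=vision.grab_frame("scene")[...,::-1].astype(int)
f=lambda im:[ (np.argwhere(im[310:365,425:475].min(2)>t).mean(0)) for t in (140,)]
w=lambda im:np.argwhere(im[315:335,440:470].min(2)>130).mean(0)
print("other pointer",w(a),w(b))
for n,(x,y,ww,h) in dict(mug=(255,165,50,55),lemon=(215,185,35,35),garlic=(310,203,33,32)).items():
    print(n,np.abs(a-b)[y:y+h,x:x+ww].mean().round(1))
s=state();print(s["time_s"],s["ee_pos"],s["force"],s["gripper_width"])
job.job_done()
E
```

```text
other pointer [ 6.70776256 11.92694064] [ 7.78082192 17.23287671]
mug 0.7
lemon 0.6
garlic 0.6
17.5 [ 438.7442502  -146.75961803   75.74877941] [-7.70508931  3.41915501 26.8860782 ] 18.00930357390418
the job is handed in; nothing more can be done
```

```bash
python3 - <<'E'
import cv2,numpy as np
z=lambda n:cv2.resize(cv2.imread(n)[305:365,420:480],None,fx=6.6,fy=6.6,interpolation=cv2.INTER_CUBIC)
cv2.imwrite("pics/cmp.png",np.hstack([z("pics/scene0.png"),z("pics/scene4.png")]))
E
```

```text
(no output)
```

View pics/cmp.png

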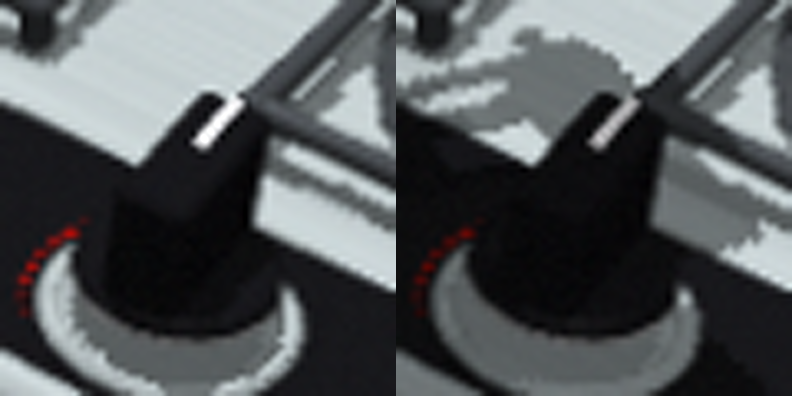

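The knob is back on the bare left stem with its flat matched, pushed home and pressed in. I handed the job in at 17.5 s, still gripping it at 40 N and pressing at about 27 N.

**How it was done:** I turned the knob 140° just above the mat, set it down and regripped it from the other side so the last joint stayed within range. A wrist picture gave the stem's flat at about 64°, and I lowered the knob at that angle.

**Checks that agreed:**
- **Press:** the spring force rose from about 4 N at TCP z 81, then hit a hard stop at 75.8 mm. I had predicted 76.3. At the stop, the knob would not shift sideways when I commanded 1 mm.
- **Other items:** the mug, lemon and garlic look unchanged in the pictures.

**Checks that disagreed or were less certain:**
- **Other knob:** a brightness-mask check of its pointer gave different values before and after. The arm's shadow seems to have caused that, because side by side the two pictures show the pointer in the same place.
- **Skirt height:** the scene camera put the skirt about 2 px above prediction. The same offset appeared when the knob hovered and on the other knob, so I take it as a measuring bias. Compared with the other knob, it suggests about 5 mm of press, give or take 1 mm, against the full 6 mm.
- **Side load:** about 8 N remained sideways at the end, and shifting the tool did not relieve it.

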